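# Start the stone-dust extractor from its latched control box

### The arm

A 6-joint arm with a two-finger parallel gripper is mounted at the origin on the work surface. World frame = base frame: x ahead of the robot, y to its left, z up, the work surface at z = 0. Lengths are in m, angles in rad, forces in N, time in s.
With the tool pointing down it reaches from about 0.35 to 0.775 m from the base axis. Payload 7.3 kg.
Tool frame: the origin (TCP) lies at the very end of the fingers, on their centre line; the grasp point (between the pads) lies bot.tcp_to_grasp behind it (bot.tcp_to_grasp is the distance from the TCP to the grasp point, in m); z points along the fingers, x is the direction in which the jaws open and shut, and the axes are right-handed (so a half turn about z gives the same grasp; the last joint's range is limited). The gripper opens to 92 mm and grips with 3 to 60 N. Pads are 19 mm wide; open, the fingers measure 130 mm over their backs; the gripper's body (75 mm by 190 mm) begins 47 mm behind the grasp point.
Start: joints at [-0.146, 0.342, 1.524, -0, 1.275, -0.146], TCP at [0.525, 0, 0.198] pointing down, gripper open.
Joint ranges: [-2.53, 2.53], [-0.77, 2.02], [0.04, 2.7], [-1, 4.14], [0.28, 2.66], [-3.11, 3.11]. Speed limits (rad/s): [2.57, 2.57, 3.14, 3.14, 3.14, 3.14].

### API

Orientations are given as a rotation vector (axis times angle).
In Python, from station import bot gives the robot as it stands.
- The arm moves only by the tool arm_command, never from a script. Its argument "rows" is a list of rows, each a list of 7 numbers: the shift along the tool's x, y, z in m, then the turn, a rotation vector about the tool's x, y, z in rad, then the opening, from 0 (shut) to 1 (fully open). In form: [[dx, dy, dz, rx, ry, rz, jaw], ...]. A call has 1 to 12 rows; each row is the pose to reach, as a shift and turn from the pose commanded when the call began, along the tool's axes at that moment; what a row does not reach only later rows make up. A row lasts 1/10 s, in which the tool goes at most 50 mm and 8.59 degrees, less where a joint would pass 70% of its speed; a pose out of reach is approached as far as the arm can. A call with a gripper value outside its range is refused whole. The fingers move at their own pace and stop on an object; the grip force is fixed at half the most. Time passes only in rows, so rows that repeat a pose let the fingers close. It gives the time, the measured TCP pose, the force and the opening at its end, in the units of the state.
- bot.state(): the state, without advancing time (a new reading comes with each control period).
- bot.capture(name): name is "scene" or "side" or "wrist"; returns the picture (420x560x3 uint8, blue, green, red); there is no depth.
- bot.camera_params(name): a dict with "fx", "fy", "cx", "cy" (pixels), "k1" (the pictures are not rectified: a ray, as slopes to the right and down, at radius r is drawn at 1 + k1 r^2 times it, then the intrinsics apply), "pose" (4x4, takes a point from camera to world coordinates); the wrist camera has in their place "mount" (4x4, takes a point from camera to tool coordinates, whose origin is the TCP and whose axes are the tool frame's). Camera axes: x right, y up, looking along -z (the intrinsics and any distortion apply to the point x, -y, -z); pixel columns grow to the right and rows downward; lengths in m; the calibration is good to about 2 mm. A picture is of the moment at which its call begins: read the wrist's pose just before it. camera_params takes no time and is no camera call.
- bot.job_done(): hands the job in, once; it reports no verdict.
The state is a dict: "time_s": time; "joints": joint angles; "qd": joint speeds; "joint_torque": joint torques, N m; "position": TCP position; "orientation": TCP orientation; "force": force on the tool from outside, world axes, zero at the start; "torque": the same for the moment, N m; "grip_width": finger opening in m.
Only numpy, scipy, OpenCV 4.12 (cv2) and the standard library are available. Lean on these libraries where they do the work, as an engineer would, in place of code of your own. Each camera call takes 0.05 s, during which the arm holds its last target.

### The job

Start the dust extractor from its sloping control box: turn the latch knob a quarter turn clockwise and let the sprung hatch swing fully open, then press the square key all the way down and let it up, and after it the round key all the way down, and leave the hatch standing open with all keys up. Do not press the oblong key, never hold two keys down together, and leave the other things on the bench where they are.

Things in the scene. Friction and masses are not known exactly. Their poses are not given: they have to be found in the camera images.
- latch (a joint): quarter-turn cam latch of the hatch, rad: 0 latched (bar straight across the slope), 1.57 fully turned clockwise as seen from outside the hatch (stop at both ends). It may start up to 0.2 off 0. Its steel tongue inside clears the keeper at about 1.15. It stays where it is left; turning it takes about 0.1 N m.
- latch_grip (a point): point in the black knob's bar, on the turning axis, 24 mm above the hatch's outer face. Bar: 44 mm long (point x), 14 mm thick (point y), its top 12 mm beyond this point along point z. z is the turning axis, straight out of the hatch (30 degrees from vertical when shut). Under the bar: disc, radius 22, height 6 mm. Moves with the hatch.
- hatch (a joint): hatch of the control box, grey steel, 190 mm up the slope, 230 mm across, 6 mm thick, hinged at its upper edge, knob mid-way across, 30 mm from the lower edge; rad: 0 shut, 2.35 open. Once unlatched a spring swings it open by itself in about 5 s (about 2 N at the knob) and holds it there. It sweeps a 0.19 m arc: draw back 0.26 m straight out.
- console: control box: grey tray 190 x 230 x 45 mm tilted 30 degrees on a dark stand; origin on the bench under its centre, x horizontal to the high rear, y left, z up. Hatch outer face 109 mm above the bench at its middle. Key deck inside, 48 mm below and parallel; three keys in a row across the slope, order varies, middle and 55 mm either side; rim about 17 mm above the key tops.
- key_square (a joint): square off-white key; its joint reads m of travel: 0 up, 0.006 fully down; it springs back up when let go; about 1.5 N starts it and about 5 N takes it fully down
- key_round (a joint): round off-white key; its joint reads m of travel: 0 up, 0.006 fully down; it springs back up when let go; about 1.5 N starts it and about 5 N takes it fully down
- key_oblong (a joint): long narrow off-white key, not to be pressed; its joint reads m of travel: 0 up, 0.006 fully down; it springs back up when let go; about 1.5 N starts it and about 5 N takes it fully down
- key_square_top (a point): the centre of the top face of the square key, 26 by 26 mm; z axis points straight out of the key deck (it tilts 30 degrees from vertical), x axis points up the slope. The key stands 22 mm above the deck; the three keys stand 55 mm apart along one row
- key_round_top (a point): the centre of the top face of the round key, 28 mm across; z axis points straight out of the key deck (it tilts 30 degrees from vertical), x axis points up the slope. The key stands 22 mm above the deck; the three keys stand 55 mm apart along one row
- key_oblong_top (a point): the centre of the top face of the oblong key, 42 mm up the slope by 12 mm; z axis points straight out of the key deck (it tilts 30 degrees from vertical), x axis points up the slope. The key stands 22 mm above the deck; the three keys stand 55 mm apart along one row
- mallet: bystander: hammer 240 mm long lying on the bench behind the control box; origin on the bench under its middle
- offcut: bystander: marble offcut 60 by 50 by 35 mm in front of the control box; origin under its centre
- mug: bystander: white mug, 80 mm wide, 90 mm high; origin under its centre
- chisel: bystander: steel stone chisel 195 mm long, 18 mm wide, lying along its x axis; origin under its middle
- brush: bystander: bench brush 220 mm long; origin under its middle
- jar: bystander: glass jar 70 mm wide, 110 mm high; origin under its centre
- rubbing_block: bystander: dark rubbing block 90 by 45 by 30 mm; origin under its centre

How it is judged:
On the way, in this order (a step that is already met when the one before it is completed fails the run):
1. the latch is turned and the hatch has swung open (value of joint latch above 1 rad and value of joint hatch above 1.8 rad), for 0.2 s.
2. the square key is pressed down (value of joint key_square above 0.0045 m), for 0.05 s.
3. the square key is up again (value of joint key_square below 0.0015 m), for 0.05 s.
4. then the round key is pressed down (value of joint key_round above 0.0045 m), for 0.05 s.
At the end, for the whole second after the job is handed in: the hatch stands open (over 1.8 rad), all three keys are up (under 1.5 mm of travel) after the square and then the round key were pressed past 4.5 mm, and every other thing on the bench lies within 40 mm of where it was (value of joint hatch above 1.8 rad and value of joint each of key_square, key_round, key_oblong below 0.0015 m and distance of each of mallet, offcut, mug, chisel, brush, jar, rubbing_block from where it was at the start of the episode below 0.04 m); the robot touches nothing.
It fails at once if the oblong key is pressed (value of joint key_oblong above 0.003 m).
It fails at once if two keys are held down together (value of joint each of key_square, key_round above 0.003 m).
It fails at once if a bystander is knocked out of its place (distance of any of mallet, offcut, mug, chisel, brush, jar, rubbing_block from where it was at the start of the episode above 0.04 m).
It also fails if it takes over 72 s, if anything falls off the work surface, if the arm or the gripper's body presses on something with over 40 N, if the wrist force passes 120 N, or if a joint passes its speed limit or range.

## Working session

There is one attempt and no reset: what is moved stays moved. The work goes in short steps, Python scripts to look and compute and a tool call to move; the robot and the scene stay as the last step left them, time stands still between calls to the robot, and variables do not carry over. Pictures are saved under pics/ and viewed, and the job is handed in when it is done.

Besides the shell and the picture viewer there is one more tool, called after "Call:" as name(argument=value, ...), one argument or row to a line, values as JSON. arm_command: Moves the arm, as the interface text tells. Its arguments: {"type":"object","properties":{"rows":{"type":"array"}},"required":["rows"]}

```bash
ls; mkdir -p pics
python3 - <<'E'
from station import bot
import cv2
print(bot.state()); print(bot.tcp_to_grasp)
for n in("scene","side","wrist"):
    print(n,bot.camera_params(n)); cv2.imwrite(f"pics/{n}0.png",bot.capture(n))
E
```

```text
pics
{'time_s': 0.0, 'joints': array([-1.46049160e-01,  3.42697642e-01,  1.52499950e+00, -2.04366918e-05,
        1.27540877e+00, -1.46029658e-01]), 'qd': array([-0.00145134, -0.00081768, -0.00077997, -0.00104601,  0.00116895,
        0.00081463]), 'joint_torque': array([ 7.61924657e-04, -4.31245601e+01, -2.44219762e+01,  7.17750052e-02,
        5.59406646e-02, -1.04314388e-04]), 'position': array([5.24553426e-01, 5.52859083e-05, 1.97364132e-01]), 'orientation': array([-3.14139090e+00,  2.12639391e-05,  2.35603505e-03]), 'force': array([-0.27092724,  0.28308688,  0.08058135]), 'torque': array([-0.01235265, -0.04731511,  0.04011506]), 'grip_width': 0.0919448480652338}
0.0188
scene {'fx': 508.22613030364585, 'fy': 508.22613030364585, 'cx': 274.02158690252634, 'cy': 203.00164779586183, 'k1': 0.04425052186437981, 'pose': array([[ 0.1228892 , -0.78969816,  0.60106161,  1.42051219],
       [ 0.99231353,  0.08888816, -0.08609733, -0.14283617],
       [ 0.01456364,  0.607022  ,  0.79455157,  1.32273609],
       [ 0.        ,  0.        ,  0.        ,  1.        ]])}
side {'fx': 448.186905023
[... 156 characters left out ...]
0.50704844, -0.19705074],
       [-0.60266953, -0.43355525,  0.66993976,  0.93455257],
       [-0.00159864,  0.84018739,  0.54229383,  0.89885148],
       [ 0.        ,  0.        ,  0.        ,  1.        ]])}
wrist {'fx': 322.82635051734286, 'fy': 322.82635051734286, 'cx': 276.71442727240685, 'cy': 206.32206959322474, 'k1': -0.04222146477295241, 'mount': array([[ 9.99999548e-01,  5.22280101e-04, -7.94919724e-04,
        -6.34681620e-04],
       [ 2.98446954e-04, -9.65840713e-01, -2.59136313e-01,
        -6.94109281e-02],
       [-9.03107573e-04,  2.59135958e-01, -9.65840432e-01,
        -1.87314341e-01],
       [ 0.00000000e+00,  0.00000000e+00,  0.00000000e+00,
         1.00000000e+00]])}
```

View pics/scene0.png

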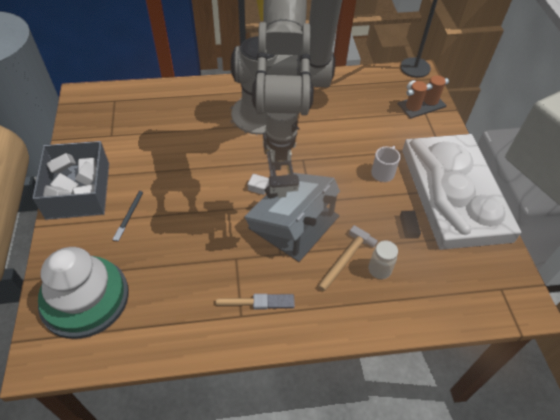

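View pics/side0.png

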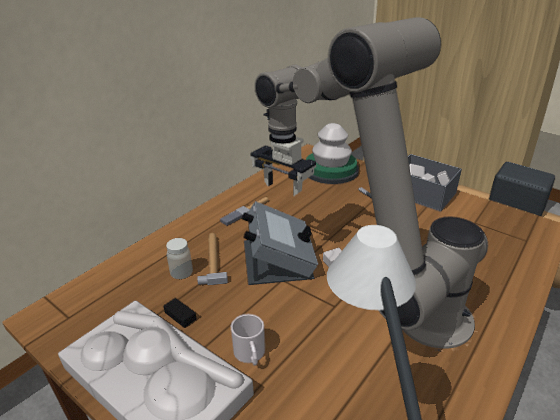

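View pics/wrist0.png

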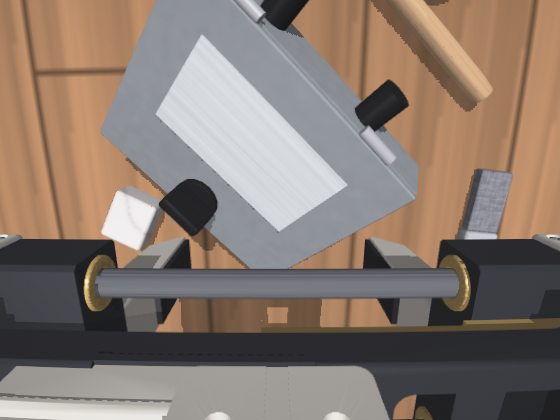

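Run:
```python
import cv2
a=cv2.imread("pics/wrist0.png"); cv2.imwrite("pics/w0c.png",cv2.resize(a[100:300,80:280],None,fx=3,fy=3,interpolation=cv2.INTER_CUBIC))
a=cv2.imread("pics/side0.png"); cv2.imwrite("pics/s0c.png",cv2.resize(a[190:310,220:380],None,fx=5,fy=5,interpolation=cv2.INTER_CUBIC))
```

```text
(no output)
```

View pics/w0c.png

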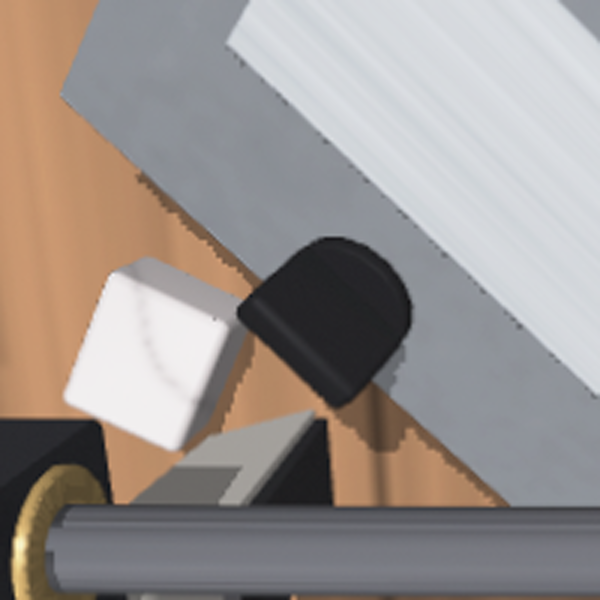

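View pics/s0c.png

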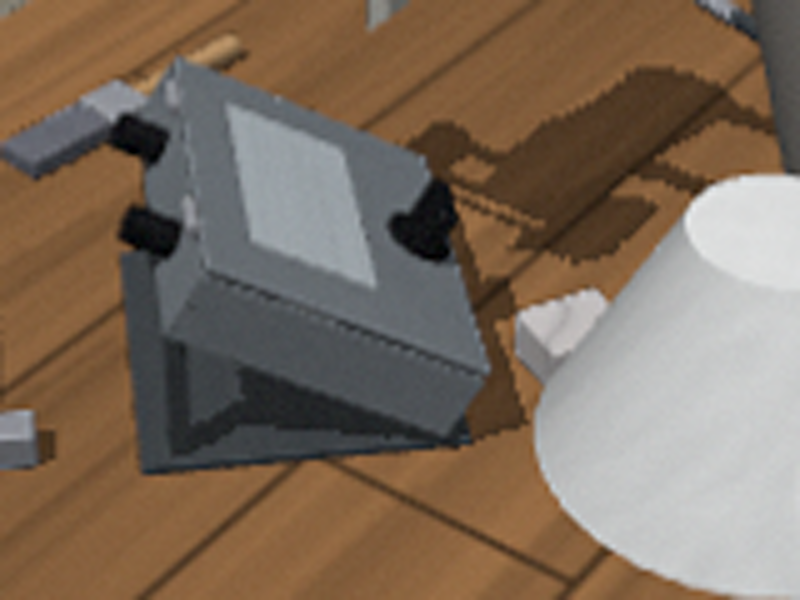

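```bash
cat > h.py <<'E'
import numpy as np, cv2
from scipy.spatial.transform import Rotation as R
from scipy.optimize import least_squares
from station import bot
CP={n:bot.camera_params(n) for n in("scene","side","wrist")}
def tool(st):
    T=np.eye(4);T[:3,:3]=R.from_rotvec(st["orientation"]).as_matrix();T[:3,3]=st["position"];return T
def campose(n,st=None): return CP[n]["pose"] if n!="wrist" else tool(st)@CP[n]["mount"]
def proj(n,P,pose):
    c=CP[n];P=np.atleast_2d(P);q=(P-pose[:3,3])@pose[:3,:3]
    s=np.c_[q[:,0]/-q[:,2],-q[:,1]/-q[:,2]];r2=(s**2).sum(1,keepdims=True);s=s*(1+c["k1"]*r2)
    return s*[c["fx"],c["fy"]]+[c["cx"],c["cy"]]
C30,S30=np.cos(np.pi/6),np.sin(np.pi/6)
def M(p): # slope frame (u up slope, v left, n out) at hatch outer face centre -> world
    Rz=R.from_euler("z",p[2]).as_matrix()
    T=np.eye(4);T[:3,:3]=Rz@np.array([[C30,0,-S30],[0,1,0],[S30,0,C30]]);T[:3,3]=[p[0],p[1],.109];return T
def W(p,uvn):
    T=M(p);return np.atleast_2d(uvn)@T[:3,:3].T+T[:3,3]
E
cat > fit.py <<'E'
from h import *
st=bot.state();wp=campose("wrist",st)
obs=[("wrist",(-.095,.115,0),(101.5,131.5)),("wrist",(.095,-.115,0),(415,197)),
("wrist",(-.072,.022,.036),(160,204)),("wrist",(-.072,-.022,.036),(194,235)),
("side",(-.095,.115,0),(317.6,264)),("side",(.095,.115,0),(261,244)),("side",(.095,-.115,0),(255.6,201.6)),("side",(-.095,-.115,0),(305,221.4))]
def f(p): return np.concatenate([proj(n,W(p[:3],u),wp if n=="wrist" else campose(n))[0]-o for n,u,o in obs])
r=least_squares(f,[.55,.15,.8],loss="soft_l1")
print(r.x);print(f(r.x).reshape(-1,2).round(1))
p=r.x
print("grip",W(p,(-.065,0,.024)),"n",M(p)[:3,2])
E
python3 fit.py
```

```text
[0.48816985 0.03773336 0.79073089]
[[-2.1 -0.6]
 [ 3.1 -0.1]
 [-2.9  0.3]
 [-0.3  1.6]
 [-0.4 -0.3]
 [-0.5 -1.4]
 [-2.1 -1.3]
 [-1.5 -0.6]]
grip [[ 0.44013856 -0.01081295  0.09728461]] n [-0.35166297 -0.35543376  0.8660254 ]
```

```bash
cat >> h.py <<'E'
def delta(Tt,st=None):
    T=np.linalg.inv(tool(st or bot.state()))@Tt
    return np.r_[T[:3,3],R.from_matrix(T[:3,:3]).as_rotvec()].round(4)
def target(p,uvn,rz=0): # x=u,y=-v,z=-n, then turned rz about tool z
    T=M(p);T[:3,3]=W(p,uvn)[0];T[:3,:3]=T[:3,:3]@np.diag([1,-1,-1])@R.from_euler("z",rz).as_matrix();return T
E
python3 - <<'E'
from h import *
p=[.4882,.0377,.7907]
d=delta(target(p,(-.065,0,.12)));print(d,np.degrees(np.linalg.norm(d[3:])),target(p,(-.065,0,.12))[:3,3])
E
```

```text
[-0.1183  0.045   0.0172  0.2063  0.4968 -0.7723] 53.92556346266351 [ 0.40640651 -0.04496543  0.18042305]
```

Call:
arm_command(
  rows=[
    [-0.05,0.02,0,0.03,0.07,-0.11,1],
    [-0.09,0.03,0,0.06,0.14,-0.22,1],
    [-0.118,0.045,0.0,0.09,0.22,-0.33,1],
    [-0.118,0.045,0.017,0.12,0.29,-0.44,1],
    [-0.118,0.045,0.017,0.15,0.36,-0.55,1],
    [-0.118,0.045,0.017,0.18,0.43,-0.66,1],
    [-0.118,0.045,0.017,0.206,0.497,-0.772,0.8],
    [-0.118,0.045,0.017,0.206,0.497,-0.772,0.6],
    [-0.118,0.045,0.017,0.206,0.497,-0.772,0.6],
  ],
)

```text
time_s: 1.05
position: [0.4065, -0.0459, 0.1804]
orientation: [-2.636, -1.097, -0.708]
force: [-0.2, -0.4, 0.0]
grip_width: 0.0724
```

Run:
```python
from h import *
p=[.4882,.0377,.7907]
st=bot.state();print(st["time_s"],st["joints"],st["grip_width"],delta(target(p,(-.065,0,.12)),st))
a=bot.capture("wrist");wp=campose("wrist",st)
for u in [(-.065,0,.036),(-.072,.022,.036),(-.072,-.022,.036),(-.058,.022,.036),(-.058,-.022,.036),(-.095,.115,0),(-.095,-.115,0),(.095,-.115,0),(.095,.115,0)]:
    q=proj("wrist",W(p,u),wp)[0];print(q.round()); cv2.circle(a,tuple(int(x) for x in q.round()),2,(0,0,255),-1)
cv2.imwrite("pics/w1.png",cv2.resize(a,None,fx=1.4,fy=1.4))
```

```text
1.05 [-0.77035323  0.0598312   2.09361543  0.60834606  1.06884132 -1.88011881] 0.07243580010421995 [ 0.0005 -0.0007  0.0003  0.001  -0.0012 -0.0021]
[277. 202.]
[269. 177.]
[269. 226.]
[285. 177.]
[285. 226.]
[243.  67.]
[249. 297.]
[425. 296.]
[454.  68.]
```

View pics/w1.png

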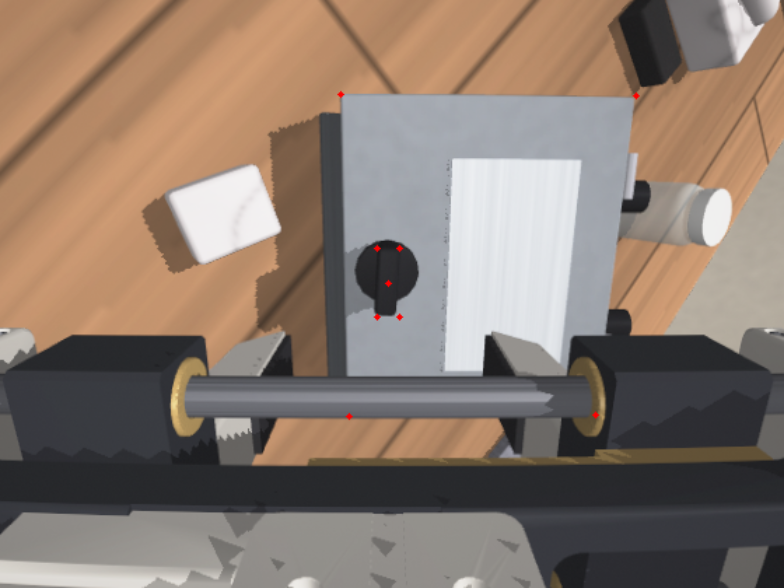

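Call:
arm_command(
  rows=[
    [-0.001,-0.001,0.03,0,0,0.002,0.5],
    [-0.001,-0.001,0.06,0,0,0.002,0.5],
    [-0.001,-0.001,0.09,0,0,0.002,0.5],
    [-0.001,-0.001,0.11,0,0,0.002,0.5],
    [-0.001,-0.001,0.11,0,0,0.002,0.5],
  ],
)

```text
time_s: 1.6
position: [0.4439, -0.0039, 0.0839]
orientation: [-2.635, -1.095, -0.702]
force: [0.2, -0.6, 0.7]
grip_width: 0.0464
```

Run:
```python
from h import *
p=[.4882,.0377,.7907]
st=bot.state();print(st["force"],delta(target(p,(-.066,.001,.01)),st))
cv2.imwrite("pics/w2.png",bot.capture("wrist"));a=bot.capture("side");cv2.imwrite("pics/s2.png",cv2.resize(a[150:310,200:400],None,fx=4,fy=3.75))
```

```text
[ 0.18059242 -0.58303734  0.72464948] [-0.0008  0.0013 -0.0014 -0.0031  0.0009 -0.0039]
```

View pics/w2.png

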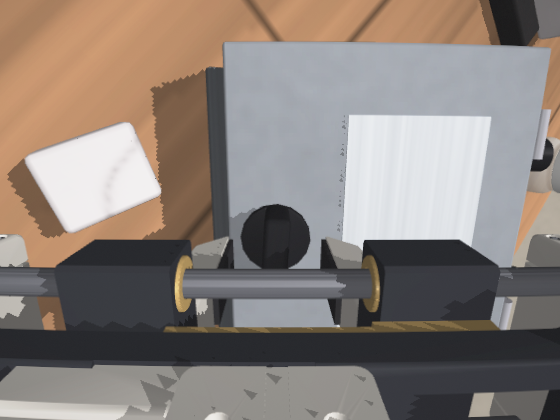

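View pics/s2.png

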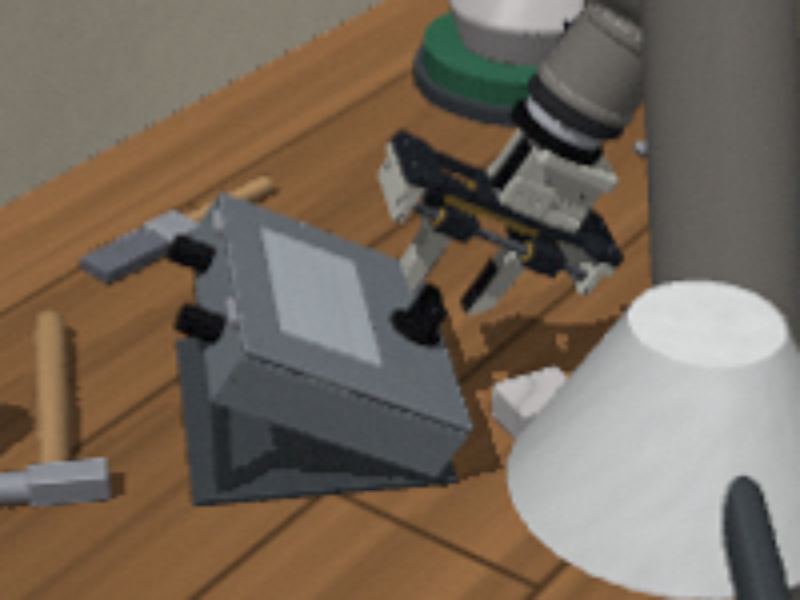

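Run:
```python
from h import *
p=[.4882,.0377,.7907]
st=bot.state();wp=campose("wrist",st);T=tool(st)
a=cv2.imread("pics/w2.png");b=cv2.imread("pics/s2.png")
t=[T[:3,3]+T[:3,:3]@np.array(q) for q in[(0,0,0),(.024,0,0),(-.024,0,0)]]
k=[W(p,u)[0] for u in [(-.065,0,.036),(-.072,.022,.036),(-.072,-.022,.036),(-.058,.022,.036),(-.058,-.022,.036),(-.065,0,0)]]
for P,c in [(x,(0,255,0)) for x in t]+[(x,(0,0,255)) for x in k]:
    q=proj("wrist",P,wp)[0];s=(proj("side",P,campose("side"))[0]-[200,150])*[4,3.75]
    print(q.round(),s.round())
    cv2.circle(a,tuple(int(v) for v in q),2,c,-1);cv2.circle(b,tuple(int(v) for v in s),4,c,-1)
cv2.imwrite("pics/w2o.png",cv2.resize(a[150:350,180:380],None,fx=3,fy=3));cv2.imwrite("pics/s2o.png",cv2.resize(b[150:450,300:600],None,fx=2,fy=2))
```

```text
[277. 237.] [414. 320.]
[316. 237.] [388. 310.]
[238. 237.] [440. 329.]
[276. 255.] [431. 296.]
[263. 216.] [444. 314.]
[264. 291.] [433. 284.]
[290. 216.] [429. 309.]
[289. 291.] [418. 278.]
[276. 232.] [408. 329.]
```

View pics/w2o.png

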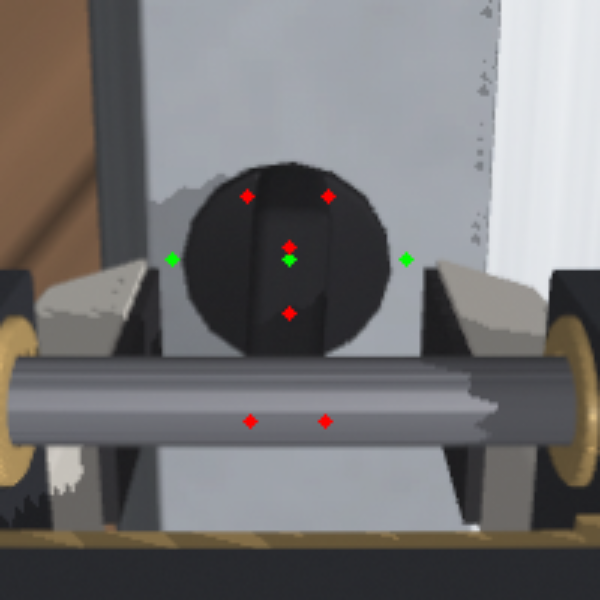

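View pics/s2o.png

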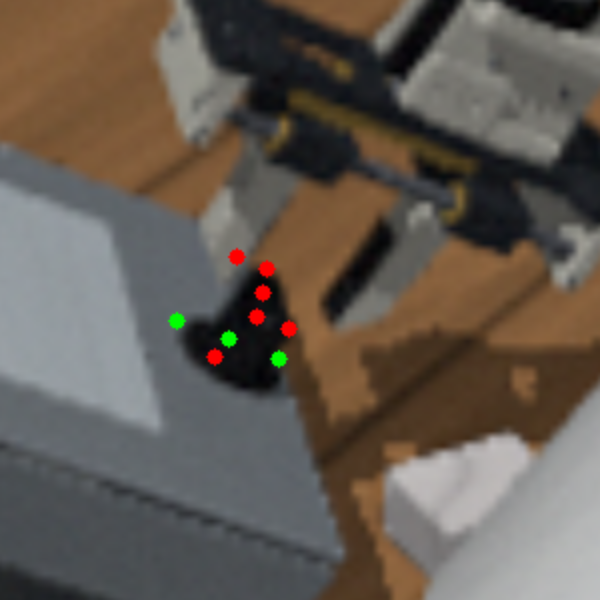

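Call:
arm_command(
  rows=[
    [0,0,0,0,0,0,0.3],
    [0,0,0,0,0,0,0.2],
    [0,0,0,0,0,0,0.1],
    [0,0,0,0,0,0,0.05],
  ],
)

```text
time_s: 2.1
position: [0.4447, -0.0063, 0.0858]
orientation: [-2.638, -1.097, -0.709]
force: [-0.6, 0.2, -0.2]
grip_width: 0.0183
```

Run:
```python
from h import *
st=bot.state();print(st["time_s"],st["force"],st["grip_width"])
cv2.imwrite("pics/w3.png",bot.capture("wrist"));a=bot.capture("side");cv2.imwrite("pics/s3.png",cv2.resize(a[190:270,270:350],None,fx=7,fy=7))
```

```text
2.1 [-0.60655539  0.15894108 -0.16475339] 0.018331089672190777
```

View pics/w3.png

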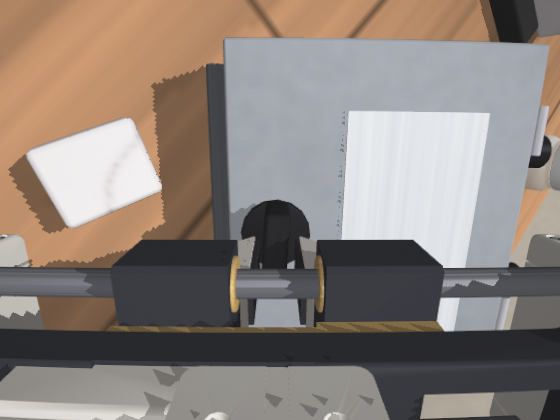

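View pics/s3.png

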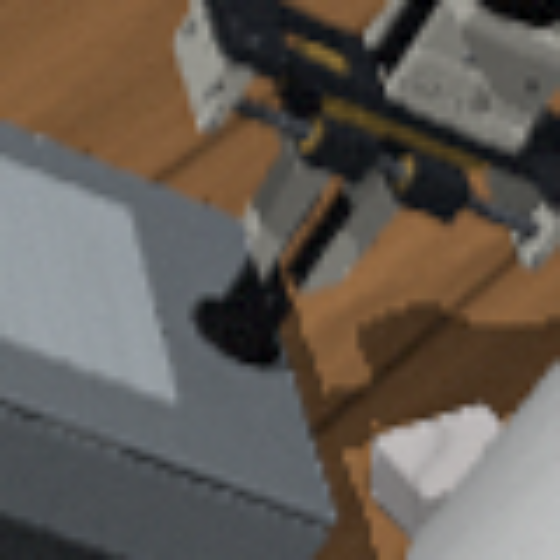

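Call:
arm_command(
  rows=[
    [0,0,0,0,0,0,0],
    [0,0,0,0,0,0,0],
    [0,0,0,0,0,0,0],
  ],
)

```text
time_s: 2.5
position: [0.4445, -0.0058, 0.0853]
orientation: [-2.637, -1.097, -0.708]
force: [-0.4, -0.5, -0.2]
grip_width: 0.0005
```

Run:
```python
from h import *
st=bot.state();wp=campose("wrist",st);T=tool(st)
a=bot.capture("wrist");b=bot.capture("side")
cv2.imwrite("pics/w4r.png",a);cv2.imwrite("pics/s4r.png",b)
for z in (0,-.01,-.02,-.03,-.04,-.05):
  for y in (-.0095,.0095):
    P=T[:3,3]+T[:3,:3]@np.array([0,y,z]);q=proj("wrist",P,wp)[0];s=proj("side",P,campose("side"))[0];print(z,y,q.round(1),s.round(1))
    if y>0: b=cv2.circle(b,tuple(int(v) for v in s.round()),0,(0,255,0),-1);a=cv2.circle(a,tuple(int(v) for v in q.round()),1,(0,255,0),-1)
    else: b=cv2.circle(b,tuple(int(v) for v in s.round()),0,(0,255,255),-1);a=cv2.circle(a,tuple(int(v) for v in q.round()),1,(0,255,255),-1)
cv2.imwrite("pics/w4.png",cv2.resize(a[180:360,200:360],None,fx=3.3,fy=3.3,interpolation=cv2.INTER_NEAREST));cv2.imwrite("pics/s4.png",cv2.resize(b[190:250,280:340],None,fx=9,fy=9,interpolation=cv2.INTER_NEAREST))
```

```text
0 -0.0095 [276.7 222.1] [304.2 237.1]
0 0.0095 [276.7 251. ] [303.1 233.6]
-0.01 -0.0095 [276.7 227.4] [305.8 234.7]
-0.01 0.0095 [276.7 257.6] [304.8 231.2]
-0.02 -0.0095 [276.8 233.3] [307.5 232.2]
-0.02 0.0095 [276.7 264.9] [306.4 228.8]
-0.03 -0.0095 [276.8 239.8] [309.2 229.8]
-0.03 0.0095 [276.8 273. ] [308.1 226.3]
-0.04 -0.0095 [276.8 247.1] [310.9 227.3]
-0.04 0.0095 [276.8 282.1] [309.7 223.9]
-0.05 -0.0095 [276.8 255.4] [312.6 224.9]
-0.05 0.0095 [276.8 292.2] [311.4 221.5]
```

View pics/w4.png

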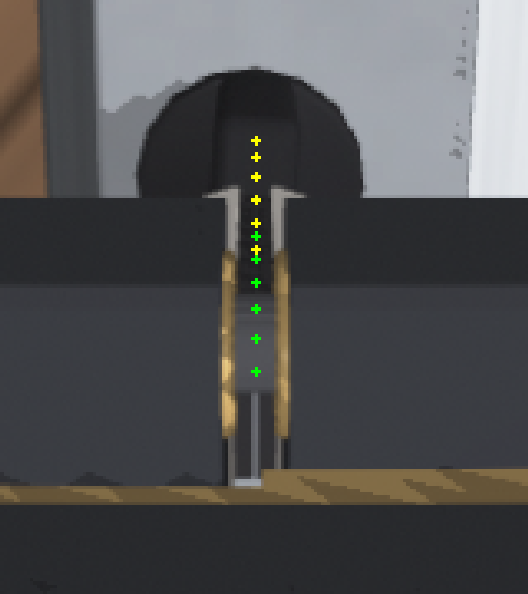

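View pics/s4.png

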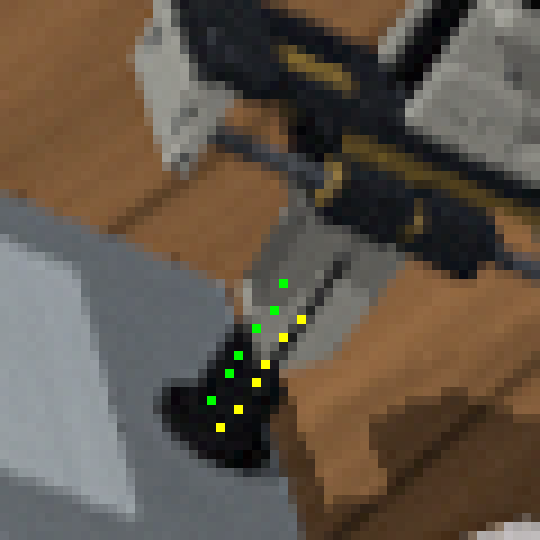

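Call:
arm_command(
  rows=[
    [0,0,0,0,0,0,0.5],
    [0,0,0,0,0,0,0.5],
    [0,0,0,0,0,0,0.5],
    [0,0,0,0,0,0,0.5],
    [0,0,0.005,0,0,0,0.5],
    [0,0,0.01,0,0,0,0.5],
    [0,0,0.015,0,0,0,0.5],
    [0,0,0.02,0,0,0,0.5],
    [0,0,0.02,0,0,0,0.5],
  ],
)

```text
time_s: 3.5
position: [0.4514, 0.0018, 0.0673]
orientation: [-2.636, -1.097, -0.706]
force: [1.2, -0.7, 0.4]
grip_width: 0.0459
```

Run:
```python
from h import *
st=bot.state();print(st["time_s"],st["force"],st["grip_width"])
cv2.imwrite("pics/w5.png",bot.capture("wrist"));a=bot.capture("side");cv2.imwrite("pics/s5.png",cv2.resize(a[190:270,270:350],None,fx=7,fy=7))
```

```text
3.5 [ 1.17616695 -0.72442708  0.38470625] 0.045914009412081964
```

View pics/w5.png

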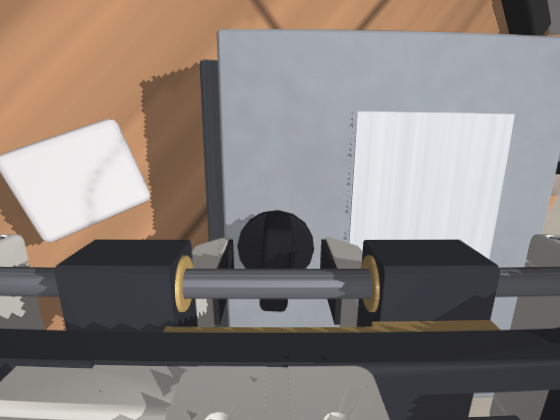

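View pics/s5.png

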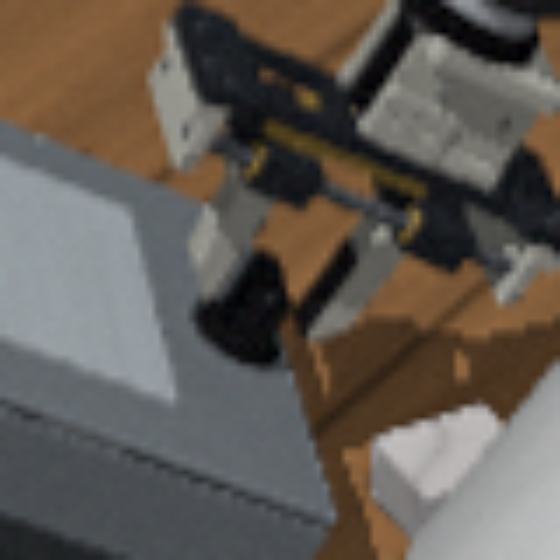

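Run:
```python
from h import *
p=[.4882,.0377,.7907]
st=bot.state();wp=campose("wrist",st);print(delta(target(p,(-.065,0,-.012)),st), st["joints"])
a=cv2.imread("pics/w5.png")
for n in(.036,.006):
 for v in (.022,-.022):
  for u in(-.072,-.058):
   q=proj("wrist",W(p,(u,v,n)),wp)[0];print(n,v,u,q.round(1));cv2.circle(a,tuple(int(x) for x in q.round()),1,(0,0,255) if n>.01 else (0,255,0),-1)
cv2.imwrite("pics/w5o.png",cv2.resize(a[180:360,200:360],None,fx=3.3,fy=3.3))
```

```text
[ 0.0003  0.0006  0.0021  0.0006 -0.0007 -0.0018] [-0.57365835  0.31959254  2.19933228  0.86084769  0.70220988 -2.05761542]
0.036 0.022 -0.072 [262.2 228.1]
0.036 0.022 -0.058 [292.5 228. ]
0.036 -0.022 -0.072 [263.4 311.4]
0.036 -0.022 -0.058 [291.4 311.3]
0.006 0.022 -0.072 [264.5 210.4]
0.006 0.022 -0.058 [289.8 210.4]
0.006 -0.022 -0.072 [265.4 282.3]
0.006 -0.022 -0.058 [289.1 282.2]
```

View pics/w5o.png

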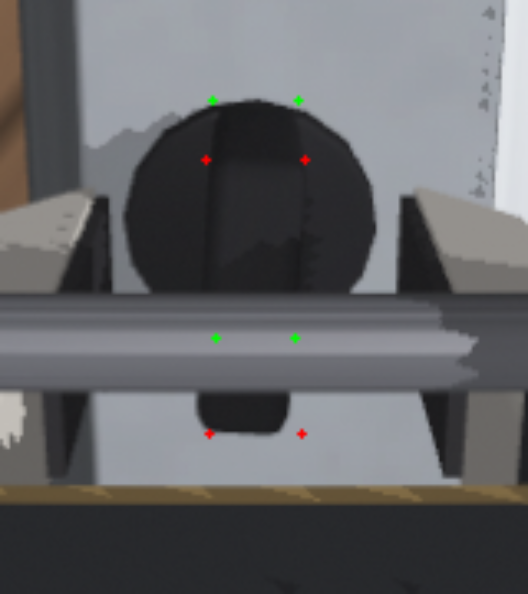

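Call:
arm_command(
  rows=[
    [-0.001,0,0.005,0,0,0,0.5],
    [-0.001,0,0.009,0,0,0,0.5],
    [-0.001,0,0.009,0,0,0,0.3],
    [-0.001,0,0.009,0,0,0,0],
    [-0.001,0,0.009,0,0,0,0],
    [-0.001,0,0.009,0,0,0,0],
    [-0.001,0,0.009,0,0,0,0],
  ],
)

```text
time_s: 4.3
position: [0.4543, 0.0038, 0.0599]
orientation: [-2.637, -1.097, -0.708]
force: [-0.2, 0.4, 1.5]
grip_width: 0.0139
```

Call:
arm_command(
  rows=[
    [0,0,0,0,0,0.12,0],
    [0,0,0,0,0,0.25,0],
    [0,0,0,0,0,0.38,0],
    [0,0,0,0,0,0.51,0],
    [0,0,0,0,0,0.64,0],
    [0,0,0,0,0,0.77,0],
    [0,0,0,0,0,0.9,0],
    [0,0,0,0,0,0.9,0],
  ],
)

```text
time_s: 5.1
position: [0.4544, 0.0039, 0.06]
orientation: [-2.704, 0.152, -0.484]
force: [1.4, 1.7, 1.2]
grip_width: 0.0139
```

Run:
```python
from h import *
p=[.4882,.0377,.7907]
st=bot.state();print(st["time_s"],st["force"],st["torque"],st["grip_width"],delta(target(p,(-.066,0,-.02),.9),st))
cv2.imwrite("pics/w6.png",bot.capture("wrist"))
```

```text
5.1 [1.36158067 1.67562996 1.1955082 ] [ 0.08228092 -0.02222709 -0.04507042] 0.013901917217737581 [ 0.0001  0.0003  0.0014 -0.0002 -0.0021 -0.0029]
```

View pics/w6.png

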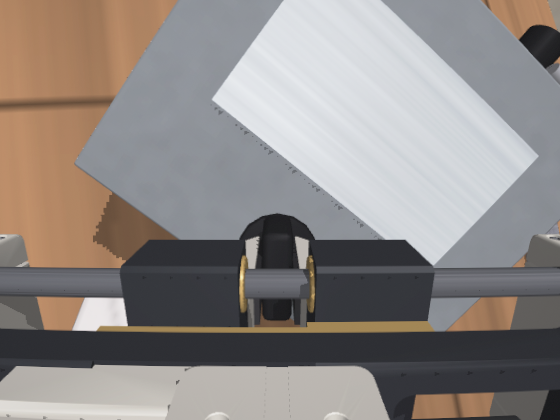

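Call:
arm_command(
  rows=[
    [0,0,0,0,0,0.13,0],
    [0,0,0,0,0,0.26,0],
    [0,0,0,0,0,0.39,0],
    [0,0,0,0,0,0.52,0],
    [0,0,0,0,0,0.62,0],
    [0,0,0,0,0,0.62,0],
  ],
)

```text
time_s: 5.75
position: [0.4546, 0.0038, 0.06]
orientation: [-2.473, 0.944, -0.289]
force: [2.6, 1.4, 2.2]
grip_width: 0.0139
```

Run:
```python
from h import *
p=[.4882,.0377,.7907]
st=bot.state();print(st["time_s"],st["force"],st["torque"],st["grip_width"],st["joints"],delta(target(p,(-.066,0,-.02),1.52),st))
```

```text
5.75 [2.59614305 1.39316797 2.23062929] [ 0.11475877 -0.17017793 -0.07039677] 0.013854916937756733 [-0.56348758  0.34055403  2.20330111  0.8896589   0.68101651 -0.56548049] [ 0.0001  0.0001  0.0014 -0.0013 -0.0019  0.0005]
```

Call:
arm_command(
  rows=[
    [0,0,0,0,0,0,0.6],
    [0,0,0,0,0,0,1],
    [0,0,-0.03,0,0,0,1],
    [0,0,-0.07,0,0,0,1],
    [0,0,-0.11,0,0,0,1],
    [0,0,-0.15,0,0,0,1],
    [0,0,-0.19,0,0,0,1],
    [0,0,-0.23,0,0,0,1],
    [0,0,-0.26,0,0,0,1],
  ],
)

```text
time_s: 6.65
position: [0.3615, -0.0893, 0.2865]
orientation: [-2.475, 0.945, -0.29]
force: [0.4, -0.9, 0.3]
grip_width: 0.0813
```

Run:
```python
from h import *
p=[.4882,.0377,.7907]
st=bot.state();print(st["time_s"],st["force"],st["joints"],delta(target(p,(-.066,0,.24),1.52),st))
cv2.imwrite("pics/s7.png",bot.capture("side"))
```

```text
6.65 [ 0.42440078 -0.94148903  0.25358147] [-0.96693554 -0.09089757  1.91501565  0.5188181   1.44014357 -0.33897328] [ 0.0007 -0.0006  0.0034  0.0005 -0.0032  0.0008]
```

View pics/s7.png

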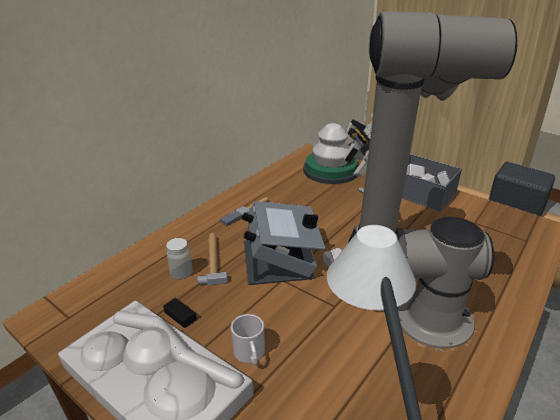

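Hatch is opening and the arm is clear. I wait for it to swing fully, with the jaws closed.

Call:
arm_command(
  rows=[
    [0,0,0,0,0,0,0],
    [0,0,0,0,0,0,0],
    [0,0,0,0,0,0,0],
    [0,0,0,0,0,0,0],
    [0,0,0,0,0,0,0],
    [0,0,0,0,0,0,0],
    [0,0,0,0,0,0,0],
    [0,0,0,0,0,0,0],
    [0,0,0,0,0,0,0],
    [0,0,0,0,0,0,0],
    [0,0,0,0,0,0,0],
    [0,0,0,0,0,0,0],
  ],
)

```text
time_s: 7.9
position: [0.3624, -0.0885, 0.2848]
orientation: [-2.472, 0.947, -0.288]
force: [-0.2, 0.4, 0.6]
grip_width: 0.0014
```

Call:
arm_command(
  rows=[
    [0,0,0,0,0,0,0],
    [0,0,0,0,0,0,0],
    [0,0,0,0,0,0,0],
    [0,0,0,0,0,0,0],
    [0,0,0,0,0,0,0],
    [0,0,0,0,0,0,0],
    [0,0,0,0,0,0,0],
    [0,0,0,0,0,0,0],
    [0,0,0,0,0,0,0],
    [0,0,0,0,0,0,0],
    [0,0,0,0,0,0,0],
    [0,0,0,0,0,0,0],
  ],
)

```text
time_s: 9.1
position: [0.3624, -0.0885, 0.2848]
orientation: [-2.472, 0.947, -0.288]
force: [-0.5, 0.2, 0.4]
grip_width: -0.0
```

Call:
arm_command(
  rows=[
    [0,0,0,0,0,0,0],
    [0,0,0,0,0,0,0],
    [0,0,0,0,0,0,0],
    [0,0,0,0,0,0,0],
    [0,0,0,0,0,0,0],
    [0,0,0,0,0,0,0],
    [0,0,0,0,0,0,0],
    [0,0,0,0,0,0,0],
    [0,0,0,0,0,0,0],
    [0,0,0,0,0,0,0],
    [0,0,0,0,0,0,0],
    [0,0,0,0,0,0,0],
  ],
)

```text
time_s: 10.3
position: [0.3624, -0.0885, 0.2848]
orientation: [-2.472, 0.947, -0.288]
force: [-1.3, 0.2, 0.7]
grip_width: 0.0004
```

Call:
arm_command(
  rows=[
    [0,0,0,0,0,0,0],
    [0,0,0,0,0,0,0],
    [0,0,0,0,0,0,0],
    [0,0,0,0,0,0,0],
    [0,0,0,0,0,0,0],
    [0,0,0,0,0,0,0],
    [0,0,0,0,0,0,0],
    [0,0,0,0,0,0,0],
    [0,0,0,0,0,0,0],
    [0,0,0,0,0,0,0],
    [0,0,0,0,0,0,0],
    [0,0,0,0,0,0,0],
  ],
)

```text
time_s: 11.5
position: [0.3624, -0.0885, 0.2848]
orientation: [-2.472, 0.947, -0.288]
force: [1.2, -0.4, -0.0]
grip_width: 0.0003
```

Run:
```python
from h import *
p=[.4882,.0377,.7907]
st=bot.state();print(st["time_s"],st["grip_width"]);wp=campose("wrist",st)
a=bot.capture("wrist");cv2.imwrite("pics/w8r.png",a)
cv2.imwrite("pics/s8.png",bot.capture("side"))
for v in(-.055,0,.055):
    q=proj("wrist",W(p,(0,v,-.026)),wp)[0];print(v,q.round(1));cv2.circle(a,tuple(int(x) for x in q.round()),2,(0,0,255),-1)
for c in((-.095,.115,0),(-.095,-.115,0),(.095,-.115,0),(.095,.115,0)):
    q=proj("wrist",W(p,c),wp)[0];cv2.circle(a,tuple(int(x) for x in q.round()),2,(0,255,0),-1)
cv2.imwrite("pics/w8.png",cv2.resize(a,None,fx=1.4,fy=1.4))
```

```text
11.5 0.00028355340767492927
-0.055 [319.4 124.7]
0 [279.4 122.7]
0.055 [239.1 120.7]
```

View pics/w8.png

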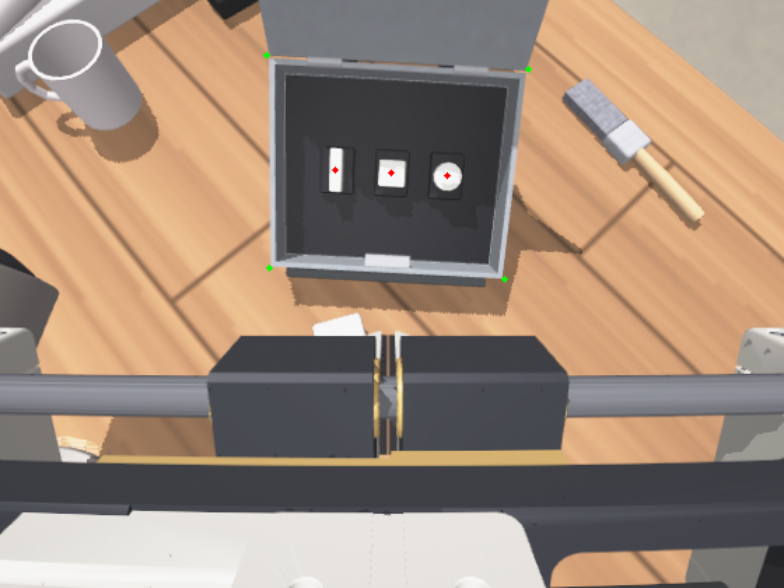

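View pics/s8.png

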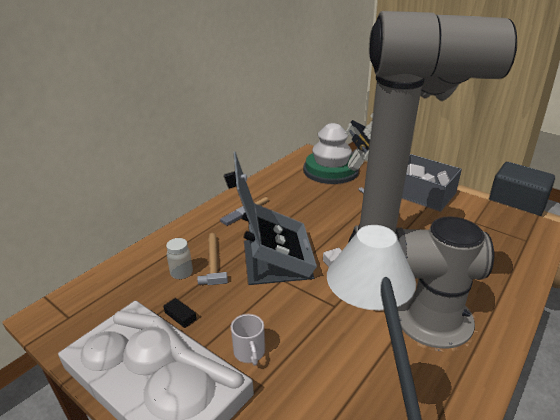

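Run:
```python
from h import *
p=[.4882,.0377,.7907]
st=bot.state()
for uvn in((0,0,.24),(0,0,.1),(0,0,-.03)): print(delta(target(p,uvn,1.57),st))
a=cv2.imread("pics/w8r.png")
cv2.imwrite("pics/w8c.png",cv2.resize(a[90:160,210:350],None,fx=5.5,fy=5.5,interpolation=cv2.INTER_CUBIC))
```

```text
[ 0.004  -0.0663  0.0014 -0.0008 -0.0013  0.0482]
[ 0.0038 -0.0662  0.1414 -0.0008 -0.0013  0.0482]
[ 0.0036 -0.0661  0.2714 -0.0008 -0.0013  0.0482]
```

View pics/w8c.png

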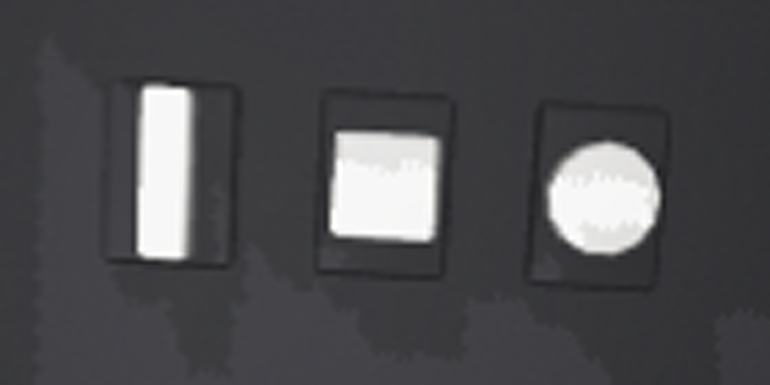

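Call:
arm_command(
  rows=[
    [0.002,-0.033,0,0,0,0.024,0],
    [0.004,-0.066,0,0,0,0.048,0],
    [0.004,-0.066,0.03,0,0,0.048,0],
    [0.004,-0.066,0.07,0,0,0.048,0],
    [0.004,-0.066,0.11,0,0,0.048,0],
    [0.004,-0.066,0.15,0,0,0.048,0],
    [0.004,-0.066,0.19,0,0,0.048,0],
    [0.004,-0.066,0.23,0,0,0.048,0],
    [0.004,-0.066,0.26,0,0,0.048,0],
    [0.004,-0.066,0.27,0,0,0.048,0],
    [0.004,-0.066,0.27,0,0,0.048,0],
  ],
)

```text
time_s: 12.7
position: [0.4981, 0.0482, 0.0834]
orientation: [-2.446, 1.004, -0.268]
force: [0.0, -0.2, 1.3]
grip_width: 0.0005
```

Run:
```python
from h import *
p=[.4882,.0377,.7907]
st=bot.state();print(st["time_s"],st["force"],st["joints"],delta(target(p,(0,0,-.056),1.57),st))
cv2.imwrite("pics/w9.png",bot.capture("wrist"));a=bot.capture("side");cv2.imwrite("pics/s9.png",cv2.resize(a[140:300,200:400],None,fx=4,fy=3.75))
```

```text
12.7 [ 0.00343973 -0.19277529  1.33085909] [-0.39808283  0.32994036  2.10138187  0.83081231  0.68036172 -0.2723469 ] [ 0.0003 -0.0003  0.0266 -0.0002  0.0013  0.    ]
```

View pics/w9.png

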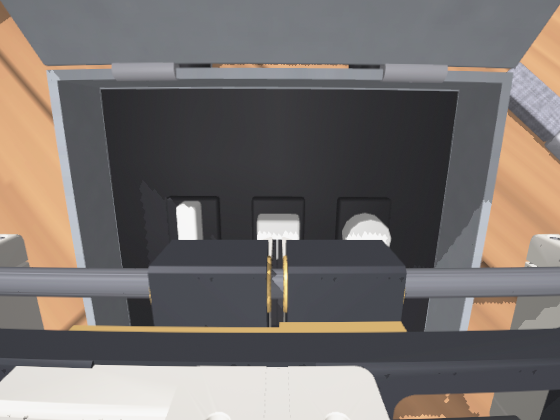

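View pics/s9.png

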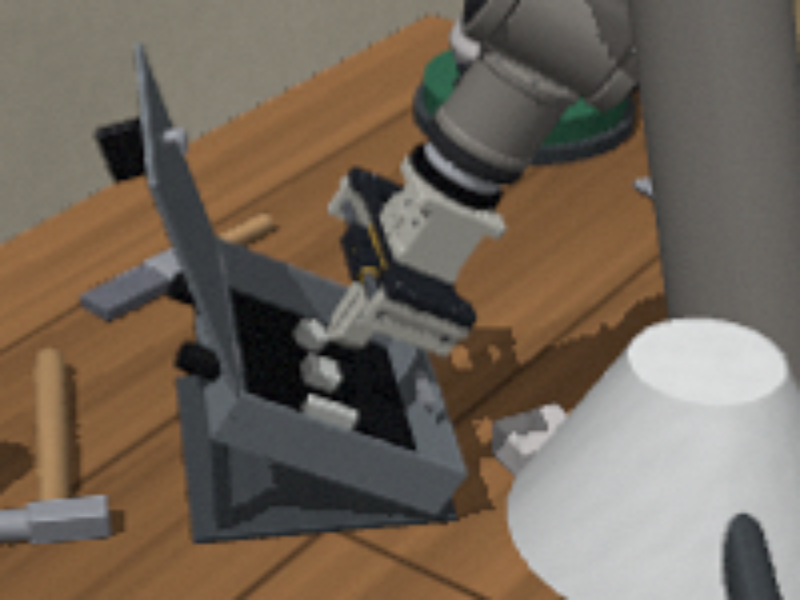

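Call:
arm_command(
  rows=[
    [0,0,0.01,0,0,0,0],
    [0,0,0.02,0,0,0,0],
    [0,0,0.02,0,0,0,0],
  ],
)

```text
time_s: 13.1
position: [0.5055, 0.0548, 0.0662]
orientation: [-2.446, 1.005, -0.271]
force: [-0.3, -0.1, 0.0]
grip_width: 0.0006
```

Call:
arm_command(
  rows=[
    [0,0,0.003,0,0,0,0],
    [0,0,0.006,0,0,0,0],
    [0,0,0.006,0,0,0,0],
  ],
)

```text
time_s: 13.4
position: [0.5078, 0.0568, 0.0616]
orientation: [-2.446, 1.004, -0.272]
force: [-1.2, -0.6, 1.9]
grip_width: 0.0008
```

Call:
arm_command(
  rows=[
    [0,0,0.002,0,0,0,0],
    [0,0,0.002,0,0,0,0],
  ],
)

```text
time_s: 13.6
position: [0.5085, 0.0574, 0.06]
orientation: [-2.446, 1.004, -0.272]
force: [-1.2, -1.8, 2.3]
grip_width: 0.0003
```

Call:
arm_command(
  rows=[
    [0,0,0.002,0,0,0,0],
    [0,0,0.003,0,0,0,0],
    [0,0,0.003,0,0,0,0],
  ],
)

```text
time_s: 13.9
position: [0.5096, 0.0585, 0.0574]
orientation: [-2.446, 1.005, -0.272]
force: [-1.7, -0.9, 4.4]
grip_width: 0.0005
```

Call:
arm_command(
  rows=[
    [0,0,0.002,0,0,0,0],
    [0,0,0.002,0,0,0,0],
  ],
)

```text
time_s: 14.1
position: [0.51, 0.0588, 0.0567]
orientation: [-2.446, 1.003, -0.274]
force: [-13.6, -9.5, 21.2]
grip_width: 0.0002
```

Run:
```python
from h import *
st=bot.state();print(st["time_s"],st["force"],st["position"])
a=bot.capture("wrist");cv2.imwrite("pics/w10.png",cv2.resize(a[150:300,130:430],None,fx=2.6,fy=2.6))
```

```text
14.1 [-13.64467075  -9.46980598  21.22884407] [0.51004454 0.05877824 0.05667208]
```

View pics/w10.png

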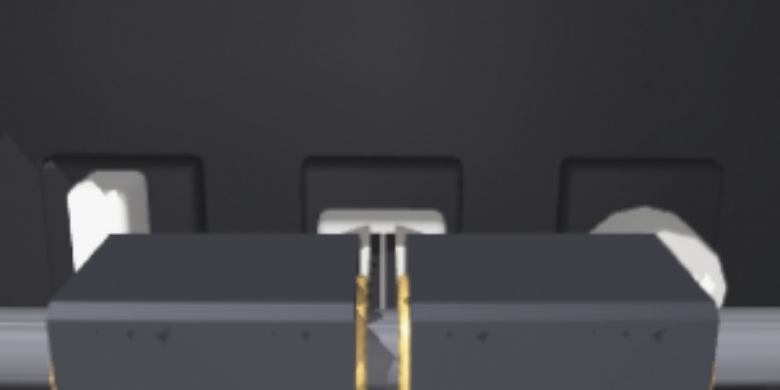

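Call:
arm_command(
  rows=[
    [0,0,-0.003,0,0,0,0],
    [0,0,-0.01,0,0,0,0],
    [0,0,-0.025,0,0,0,0],
    [0,0,-0.035,0,0,0,0],
    [0,0,-0.035,0,0,0,0],
  ],
)

```text
time_s: 14.65
position: [0.4981, 0.0463, 0.0869]
orientation: [-2.446, 1.004, -0.274]
force: [0.4, -0.3, -0.0]
grip_width: 0.0003
```

Run:
```python
from h import *
p=[.4882,.0377,.7907]
st=bot.state();print(st["time_s"],st["force"],delta(target(p,(0,-.055,-.03),1.57),st))
a=bot.capture("wrist");cv2.imwrite("pics/w11.png",cv2.resize(a[150:300,130:430],None,fx=2.6,fy=2.6))
```

```text
14.65 [ 0.36276291 -0.34578502 -0.01686474] [ 0.054   0.0004  0.0044 -0.0015 -0.003   0.0007]
```

View pics/w11.png

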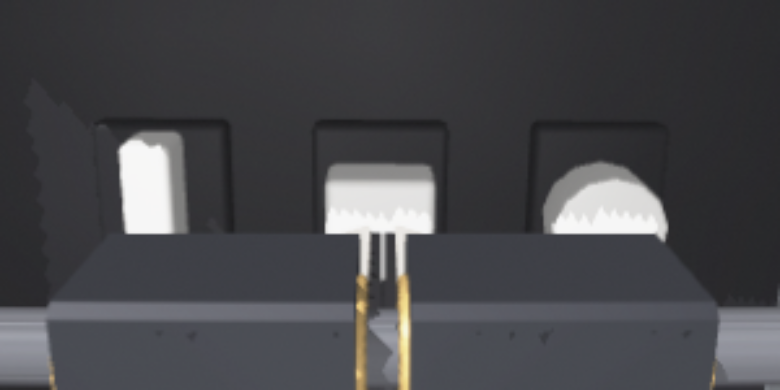

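Call:
arm_command(
  rows=[
    [0.03,0,0,0,0,0,0],
    [0.054,0,0,0,0,0,0],
    [0.054,0,0.01,0,0,0,0],
    [0.054,0,0.02,0,0,0,0],
    [0.054,0,0.026,0,0,0,0],
    [0.054,0,0.028,0,0,0,0],
    [0.054,0,0.028,0,0,0,0],
  ],
)

```text
time_s: 15.4
position: [0.5451, 0.0198, 0.0612]
orientation: [-2.446, 1.004, -0.269]
force: [-2.5, -0.8, 0.7]
grip_width: 0.0003
```

Call:
arm_command(
  rows=[
    [0,0,0.002,0,0,0,0],
    [0,0,0.004,0,0,0,0],
    [0,0,0.004,0,0,0,0],
  ],
)

```text
time_s: 15.7
position: [0.5472, 0.0206, 0.0584]
orientation: [-2.446, 1.004, -0.271]
force: [-3.5, 1.1, 3.7]
grip_width: 0.0003
```

Call:
arm_command(
  rows=[
    [0,0,0.002,0,0,0,0],
    [0,0,0.002,0,0,0,0],
  ],
)

```text
time_s: 15.9
position: [0.548, 0.021, 0.0571]
orientation: [-2.446, 1.004, -0.272]
force: [-8.4, -1.6, 9.0]
grip_width: 0.0005
```

Call:
arm_command(
  rows=[
    [0,0,0.001,0,0,0,0],
    [0,0,0.001,0,0,0,0],
  ],
)

```text
time_s: 16.1
position: [0.5481, 0.0211, 0.057]
orientation: [-2.446, 1.003, -0.273]
force: [-14.7, -5.0, 18.8]
grip_width: 0.0003
```

Run:
```python
from h import *
p=[.4882,.0377,.7907]
st=bot.state();print(st["time_s"],st["force"],delta(target(p,(0,-.055,-.062),1.57),st))
a=bot.capture("wrist");cv2.imwrite("pics/w12.png",cv2.resize(a[150:300,130:430],None,fx=2.6,fy=2.6))
```

```text
16.1 [-14.71253527  -5.04887358  18.8389069 ] [ 0.0007  0.0003  0.0017 -0.0016 -0.0016  0.0014]
```

View pics/w12.png

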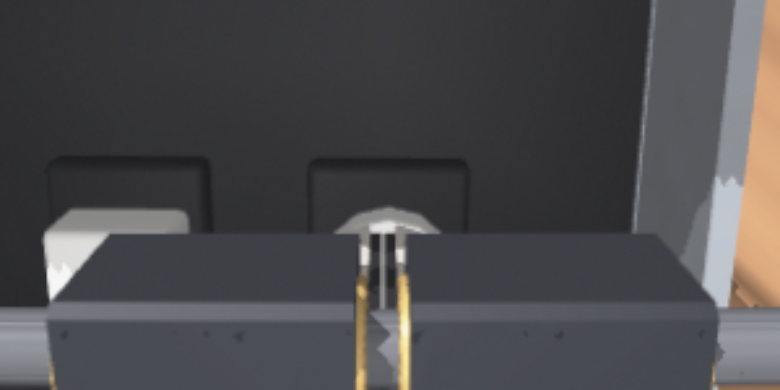

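Round key is down on its stop (24 N). I withdraw well clear.

Call:
arm_command(
  rows=[
    [0,0,-0.005,0,0,0,0],
    [0,0,-0.02,0,0,0,0],
    [0,0,-0.05,0,0,0,0],
    [0,0,-0.08,0,0,0,0],
    [0,0,-0.11,0,0,0,0],
    [0,0,-0.15,0,0,0,0],
    [-0.05,0.04,-0.19,0,0,0,0],
    [-0.05,0.06,-0.23,0,0,0,0],
    [-0.05,0.06,-0.26,0,0,0,0],
    [-0.05,0.06,-0.26,0,0,0,0],
    [-0.05,0.06,-0.26,0,0,0,0],
  ],
)

```text
time_s: 17.25
position: [0.3851, -0.0739, 0.2511]
orientation: [-2.446, 1.007, -0.276]
force: [0.3, 0.1, 0.1]
grip_width: 0.0004
```

Run:
```python
from h import *
st=bot.state();print(st["time_s"],st["force"])
cv2.imwrite("pics/w13.png",bot.capture("wrist"));cv2.imwrite("pics/s13.png",bot.capture("side"));cv2.imwrite("pics/c13.png",bot.capture("scene"))
```

```text
17.25 [0.29689697 0.12219263 0.10419796]
```

View pics/w13.png

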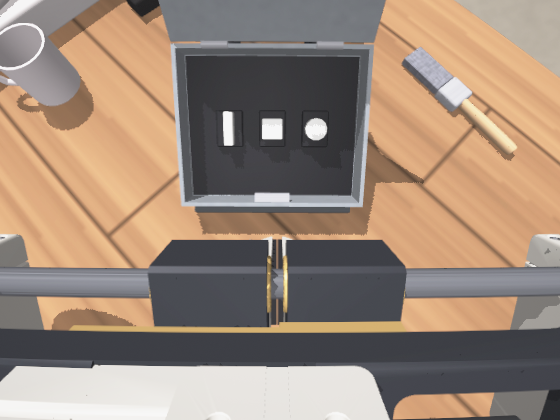

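View pics/s13.png

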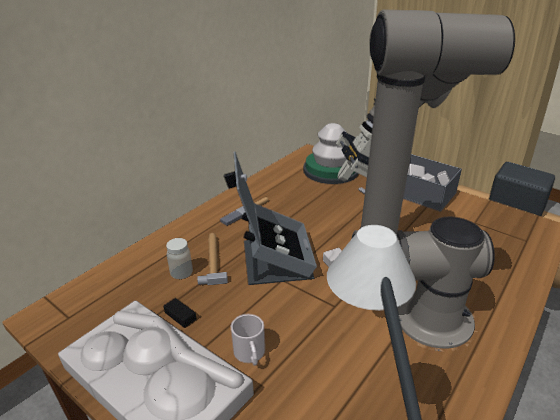

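View pics/c13.png

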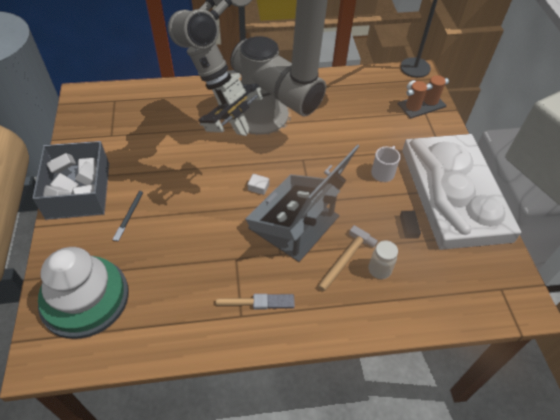

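The hatch stands open, all three keys are up, every bystander is in its place, and the arm is free. I hand the job in.

```bash
python3 -c "
from station import bot
print(bot.job_done())"
```

```text
the job is handed in; nothing more can be done
None
```

The job was done and handed in at about 17 s of the 72 s allowed. The hand-in itself reports no verdict.

- **Hatch:** I turned the latch knob about 1.52 rad clockwise and drew back. The sprung hatch swung fully open in the side view.
- **Square key:** I pressed it onto its stop at about 27 N, and the wrist camera showed it up again afterwards.
- **Round key:** I then pressed it onto its stop at about 24 N and withdrew the arm.
- **Last checks:** The pictures show the hatch standing open and all three keys up. The bystanders look unmoved, judged by eye and not measured. Force on the tool was near zero, and I never touched the oblong key.

**Disagreement:** The fingertips end about 30 mm short of the stated TCP. The first grasp therefore closed on air above the knob. I measured the offset in the pictures, went deeper and gripped the bar at 13.9 mm. I allowed for the same offset when pressing both keys.

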